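# Put the closed dye jars back in the caddy

## Robot

A 6-joint arm with a two-finger parallel gripper is mounted at the origin on the work surface. World frame = base frame: x ahead of the robot, y to its left, z up, the work surface at z = 0. Lengths are in mm, angles in degrees, forces in N, time in s.
With the tool pointing down it reaches from about 350 to 850 mm from the base axis. Payload 8.1 kg.
Tool frame: the origin (TCP) lies at the centre of the arm's flange, where the gripper is bolted on; the fingertips stand 173 mm ahead of it and the grasp point (between the pads) lies 155 mm ahead of it; z points along the fingers, y is the line along which they close (so a half turn about z gives the same grasp; the last joint's range is limited). The gripper opens to 85 mm and grips with 20 to 120 N. Pads are 22 mm wide; open, the fingers measure 114 mm over their backs; the gripper's body (76 mm by 85 mm) begins 54 mm behind the grasp point. The pads swing forward as they close: fully open they stand 13 mm farther back than shut.
Start: joints at [-71.929, 7.471, 85.268, -0, 87.261, -4.893], TCP at [234.113, -552.447, 404.692] pointing down, gripper open.
Joint ranges: [-169.43, 169.43], [-51.17, 129.36], [1.28, 143.12], [-76.62, 256.62], [0, 156.53], [-152.29, 152.29]. Speed limits (degrees/s): [136.94, 136.94, 159.86, 180, 180, 180].

## Interface

Orientations are given as [roll, pitch, yaw] about the fixed x, y, z axes, in that order (R = Rz(yaw) Ry(pitch) Rx(roll)).
In Python, from bench import * gives the robot as it stands.
- The arm moves only by the shell command python3 -m jog 'ROWS' [FORCE]. ROWS is text: rows parted by semicolons, each of 7 numbers parted by spaces: the shift along the tool's x, y, z scaled (see below), then the turn, a rotation vector about the tool's x, y, z scaled (see below), then the closure, from -1 (fully open) to 1 (shut). In form: tx ty tz wx wy wz hand; .... A call has 1 to 5 rows; each row shifts and turns the commanded pose from where the row before left it, along the tool's axes as they then stand; what a row does not reach is not made up. The controller multiplies each number of a shift by 0.1 m and each number of a turn by 60 degrees. A row lasts 1/8 s, in which the tool goes at most 62.5 mm and 10.7 degrees, less where a joint would pass 70% of its speed; a pose out of reach is approached as far as the arm can. A call with a number of a shift or a turn outside -1 to 1 is refused whole. A call with a gripper value outside its range is refused whole. The fingers move at their own pace and stop on an object; FORCE is the grip in N (left out, the last holds). Time passes only in rows, so rows that do not move let the fingers close. It gives the time, the measured TCP pose, the force, the opening and the grip force at its end, in the units of the state.
- sense(): the state, without advancing time (a new reading comes with each control period).
- snapshot(name): name is "side" or "top" or "wrist"; returns a dict with "img" (400x640x3 uint8, red, green, blue), "fx", "fy", "cx", "cy" (pixels), "extrinsics" (4x4, takes a point from camera to world coordinates). Camera axes: x right, y down, z forward; pixel columns grow to the right and rows downward; lengths in mm; the calibration is good to about 2 mm. A picture is of the moment at which its call begins. There is no depth.
- hand_in(): hands the job in; it is judged then, once.
The state is a dict: "time": time; "joint_pos": joint angles; "qd": joint speeds; "joint_efforts": joint torques, N m; "tool_pos": TCP position; "tcp_rot": TCP orientation; "ft_force": force on the tool from outside, world axes, zero at the start; "wrist_torque": the same for the moment, N m; "finger_gap": finger opening in mm; "grip_force": force on a finger pad.
Only numpy, scipy, OpenCV 4.12 (cv2) and the standard library are available. Lean on these libraries where they do the work, as an engineer would, in place of code of your own. Each camera call takes 0.05 s, during which the arm holds its last target. There are 200 camera calls.

## Task

Pack away the closed dye containers: stand each of the three lidded jars and the lidded square tin in the caddy, each upright and right down in its own holder (small, medium and large jar in the small, medium and large ring, the tin in the square frame). Keep them upright on the way, and leave the two open pots standing where they are.

Things in the scene. Friction and masses are not known exactly. Their poses are not given: they have to be found in the camera images.
- jar_small_mid (a point): The small jar. Closed white plastic dye jar, an upright cylinder 30 mm across and 76 mm high, with a flat screw lid, also white, 16 mm high, of the same width. This point is at its centre, 38 mm above its underside; z is its upward axis. About 50 g. Grip it by its sides, at or above its middle.
- jar_medium_mid (a point): The medium jar. Closed white plastic dye jar, an upright cylinder 48 mm across and 72 mm high, with a flat screw lid, also white, 16 mm high, of the same width. This point is at its centre, 36 mm above its underside; z is its upward axis. About 110 g. Grip it by its sides, at or above its middle.
- jar_large_mid (a point): The large jar. Closed white plastic dye jar, an upright cylinder 66 mm across and 74 mm high, with a flat screw lid, also white, 16 mm high, of the same width. This point is at its centre, 37 mm above its underside; z is its upward axis. About 200 g. Grip it by its sides, at or above its middle.
- tin_mid (a point): Closed white square tin, an upright block 46 x 46 mm and 74 mm high with a flat white lid, 16 mm high, of the same width. This point is at its centre, 37 mm above its underside; x and y are square to its sides, z is up. About 110 g. Grip it across two opposite sides, at or above its middle.
- pot_large_mid (a point): Look-alike that stays: an open, empty white plastic pot (round, no lid, one looks down into it), 66 mm across the rim, 54 mm at the foot, 74 mm high. This point is at its centre, 37 mm up.
- pot_small_mid (a point): Look-alike that stays: an open, empty white plastic pot (round, no lid), 50 mm across the rim, 41 mm at the foot, 66 mm high. This point is at its centre, 33 mm up.
- holder_small: Small holder: a low grey plastic ring in the caddy, fixed, bore 46 mm, wall 4 mm, 12 mm high; the small jar stands in it with 8 mm of play all round. Origin: on its axis at its underside = the caddy's floor, 5 mm above the table, where the jar stands. The caddy is a fixed plywood tray, 112 x 410 mm, walls 16 mm high, with a low grip at each end.
- holder_medium: Medium holder: a low grey plastic ring in the caddy, fixed, bore 64 mm, wall 4 mm, 12 mm high; the medium jar stands in it with 8 mm of play all round. Origin: on its axis at its underside = the caddy's floor, 5 mm above the table, where the jar stands. The four holders stand in one row along the caddy, 100 mm apart, in any order.
- holder_large: Large holder: a low grey plastic ring in the caddy, fixed, bore 82 mm, wall 4 mm, 12 mm high; the large jar stands in it with 8 mm of play all round. Origin: on its axis at its underside = the caddy's floor, 5 mm above the table, where the jar stands. Its x axis runs across the caddy's row of holders (most room for fingers), y along it; so do those of the other holders.
- holder_square: Square holder: a low grey plastic square frame in the caddy, fixed, inside 62 x 62 mm, wall 4 mm, 12 mm high; the tin stands in it with 8 mm of play on each side when parallel to it. Origin: at its centre at its underside = the caddy's floor, 5 mm above the table, where the tin stands. x runs across the caddy's row of holders, y along it.
Not all that is in view belongs to the job. Leave any blue or purple look-alike of the part that bears jar_medium_mid alone.

How it is judged (in metres and radians):
At the end, for the whole second after the job is handed in: Each jar and the tin stands on the caddy floor inside its own holder (centre within 12 mm of the holder's, 13.5 mm for the tin; not more than 4 mm above the floor; tilted less than 0.1 rad), at rest and released; both open pots stand upright within 20 mm of where they were, at rest (horizontal distance between jar_small_mid and holder_small below 0.012 m and z of jar_small_mid in the frame of holder_small below 0.042 m and angle between each of jar_small_mid, jar_medium_mid, jar_large_mid, tin_mid, pot_large_mid, pot_small_mid's own z axis and vertical below 0.1 rad and linear speed of each of jar_small, jar_medium, jar_large, tin, pot_large, pot_small below 0.01 m/s and horizontal distance between jar_medium_mid and holder_medium below 0.012 m and z of jar_medium_mid in the frame of holder_medium below 0.04 m and horizontal distance between jar_large_mid and holder_large below 0.012 m and z of jar_large_mid in the frame of holder_large below 0.041 m and horizontal distance between tin_mid and holder_square below 0.0135 m and z of tin_mid in the frame of holder_square below 0.041 m and distance of each of pot_large_mid, pot_small_mid from where it was at the start of the episode below 0.02 m); the robot touches nothing.
It fails at once if a jar or the tin is tipped over (more than 0.7 rad) (angle between any of jar_small_mid, jar_medium_mid, jar_large_mid, tin_mid's own z axis and vertical above 0.7 rad).
It also fails if it takes over 112 s, if anything falls off the work surface, if the arm or the gripper's body presses on something with over 40 N, if the wrist force passes 120 N, or if a joint passes its speed limit or range.

## Working session

There is one attempt and no reset: what is moved stays moved. The work goes in short steps, Python scripts to look and compute and a shell command to move; the robot and the scene stay as the last step left them, time stands still between calls to the robot, and variables do not carry over. Pictures are saved under pics/ and viewed, at most 14 in all, crops included, and the job is handed in when it is done.

```bash
ls; mkdir -p pics; python3 - <<'E'
from bench import *
import cv2,numpy as np
s=sense();print(s['time'],s['tool_pos'],s['tcp_rot'],s['finger_gap'])
for n in ("top","side","wrist"):
    d=snapshot(n);cv2.imwrite(f"pics/{n}0.png",d["img"][:,:,::-1]);np.save(f"pics/{n}0.npy",d,allow_pickle=True)
    print(n,d['fx'],d['cx'],d['cy'],np.round(d['extrinsics'],3).tolist())
E
```

```text
pics
0.0 [ 234.03580045 -552.21238532  403.62909632] [-1.79892373e+02 -9.25283011e-03  2.29632847e+01] 85.57966113590139
top 421.1269555503043 316.12540434391497 201.2667328876353 [[-0.018, -0.994, 0.112, 379.422], [-1.0, 0.019, 0.011, -12.103], [-0.013, -0.112, -0.994, 1004.386], [0.0, 0.0, 0.0, 1.0]]
side 398.91550577821596 316.4936257741765 202.20028970065448 [[-0.85, -0.266, 0.455, 131.177], [-0.527, 0.419, -0.74, 609.996], [0.006, -0.868, -0.496, 462.642], [0.0, 0.0, 0.0, 1.0]]
wrist 326.800398536835 319.13804762714034 199.34465625202054 [[0.39, -0.877, -0.282, 305.682], [-0.921, -0.372, -0.117, -522.081], [-0.003, 0.305, -0.952, 372.287], [0.0, 0.0, 0.0, 1.0]]
```

View pics/top0.png

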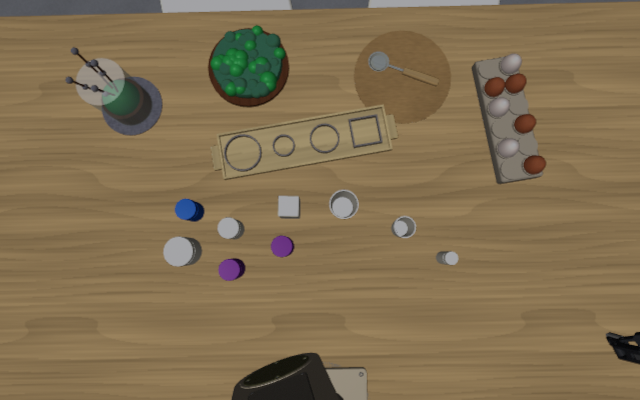

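View pics/side0.png

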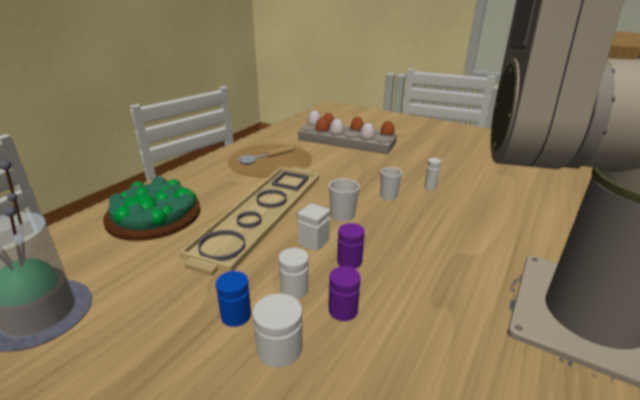

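The candidates in the top view:
- **Medium jar:** white lidded (228,228). Its look-alikes are blue (187,210) and purple (230,269) and (282,246), which stay.
- **Large jar:** lidded (180,251). The open pot at (343,205) stays.
- **Tin:** (289,207).
- **Small jar:** (452,258). The open pot at (404,227) stays.
- **Holders:** large (243,153), small (284,146), medium (324,138), square (365,131).

I'll check these in one close crop of both views.

```bash
python3 - <<'E'
import cv2,numpy as np
t=cv2.imread('pics/top0.png');s=cv2.imread('pics/side0.png')
a=cv2.resize(t[100:290,150:470],None,fx=2.5,fy=2.5,interpolation=cv2.INTER_CUBIC)
cv2.imwrite('pics/c1.png',a)
b=cv2.resize(s[150:370,180:450],None,fx=2.7,fy=2.7,interpolation=cv2.INTER_CUBIC)
cv2.imwrite('pics/c2.png',b)
E
```

```text
(no output)
```

View pics/c1.png

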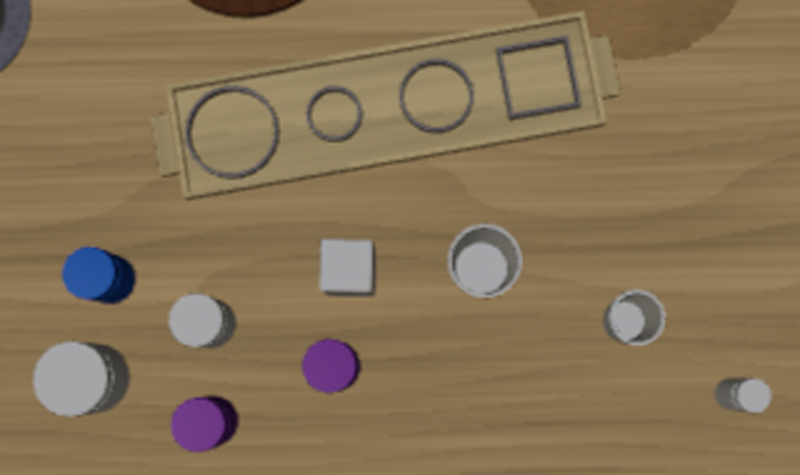

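View pics/c2.png

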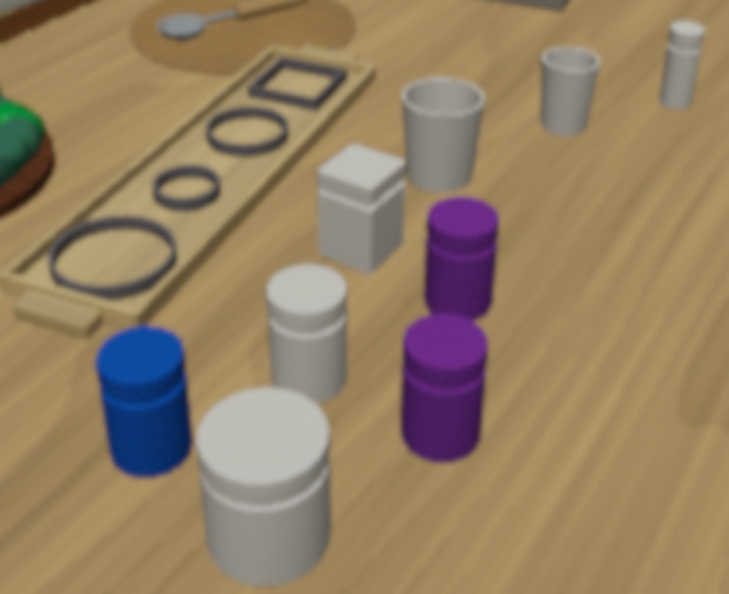

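The crop confirms the choices: four closed white pieces, with blue and purple decoys and two open pots. Next I triangulate lid tops and ring rims from the two views.

```bash
cat > h.py <<'E'
import numpy as np,cv2
def ray(d,u,v):
    E=np.array(d['extrinsics']);r=E[:3,:3]@np.array([(u-d['cx'])/d['fx'],(v-d['cy'])/d['fy'],1]);return E[:3,3],r/np.linalg.norm(r)
def at(d,u,v,z):
    o,r=ray(d,u,v);return o+r*(z-o[2])/r[2]
def tri(a,b):
    A=0;B=0
    for o,r in(a,b):
        P=np.eye(3)-np.outer(r,r);A=A+P;B=B+P@o
    X=np.linalg.solve(A,B);return X,[np.linalg.norm(np.cross(X-o,r)) for o,r in(a,b)][0]
def load(n):return np.load(f'pics/{n}.npy',allow_pickle=True).item()
E
python3 - <<'E'
from h import *
t=load('top0');s=load('side0')
P=dict(L=((71,378),(263,438),74),M=((197,320),(307,289),72),T=((346.5,265),(362,168),74),S=((754,396),(686,31),76),
hL=((232,132),(113,254),17),hS=((335,114),(187,186),17),hM=((437,96),(247,130),17),hQ=((539,78),(298,82),17),
pL=((485,260),(443,98),74),pS=((637,317),(571,63),66))
for k,(a,b,z) in P.items():
    a=np.array(a)/2.5+(150,100);b=np.array(b)/2.7+(180,150)
    a=a-.3;b=b-.3
    X,e=tri(ray(t,*a),ray(s,*b));print(k,X.round(1),round(e,1),at(t,*a,z).round(1)[:2],at(s,*b,z).round(1)[:2])
c=[at(t,*(np.array(q)/2.5+(149.7,99.7)),74) for q in((322,241),(372,240),(373,292),(320,291))]
print([np.round(x[:2],1) for x in c])
print(len(str(t['img'].shape)))
E
```

```text
L [379.9 304.9  70.6] 0.2 [380.  303.9] [377.5 307.5]
M [429.6 193.8  70.1] 0.3 [429.2 193.3] [428.5 195.9]
T [475.8  60.   70.8] 0.1 [475.6  59.8] [472.8  64.5]
S [ 354.8 -295.1   72.1] 0.9 [ 354.  -294.2] [ 353.4 -285.5]
hL [612.7 173.6  13. ] 0.1 [611.7 172.8] [608.6 177.5]
hS [628.6  74.3  12.1] 0.1 [627.2  73.8] [623.3  80.2]
hM [644.7 -24.2  11.2] 0.4 [642.9 -24.3] [638.6 -16. ]
hQ [ 660.5 -123.    11.4] 0.5 [ 658.5 -122.6] [ 654.5 -113.9]
pL [477.9 -63.5  71.6] 0.1 [477.7 -63.3] [475.6 -59.4]
pS [ 425.1 -198.4   61.3] 0.3 [ 425.1 -197.4] [ 421.4 -189.1]
[array([497.5,  81.5]), array([497.5,  36.9]), array([451.1,  36.6]), array([452.8,  83.6])]
13
```

```bash
cat > to.py <<'E'
# python3 to.py x y z yaw : shift along tool axes (units 100 mm) and turn (units 60deg) from the measured pose
import sys,numpy as np
from scipy.spatial.transform import Rotation as R
from bench import *
s=sense();p=np.array(s['tool_pos']);r=R.from_euler('xyz',s['tcp_rot'],degrees=True)
x,y,z,w=map(float,sys.argv[1:5])
g=R.from_euler('xyz',[180,0,w],degrees=True)
print('t',round(s['time'],2),'pos',p.round(1),'rot',np.round(s['tcp_rot'],1),'gap',round(s['finger_gap'],1),'grip',round(float(np.max(s['grip_force'])),1),'j6',round(s['joint_pos'][5]))
print('shift',(r.inv().apply(np.array([x,y,z])-p)/100).round(3),'turn',((r.inv()*g).as_rotvec(degrees=True)/60).round(3))
E
python3 -m jog '0 0 .1 0 0 -.158 -1; 0 0 .1 0 0 -.158 -1; 0 0 .1 0 0 -.158 -1; 0 0 .1 0 0 -.158 -1; 0 0 .1 0 0 -.158 -1' 30
python3 -m jog '0 0 .1 0 0 -.158 -1; 0 0 .1 0 0 -.158 -1; 0 0 .1 0 0 -.158 -1; 0 0 0 0 0 0 -1' 
python3 to.py 354.3 -294.5 300 99
```

```text
time: 0.78
tool_pos: [234.1, -552.3, 353.9]
tcp_rot: [-180.0, -0.0, 70.7]
ft_force: [0.2, 0.3, 0.2]
finger_gap: 85.4
grip_force: 0.0
time: 1.27
tool_pos: [233.9, -552.0, 323.3]
tcp_rot: [-180.0, -0.1, 98.7]
ft_force: [0.2, -0.5, -0.1]
finger_gap: 85.3
grip_force: 0.0
t 1.27 pos [ 233.9 -552.   323.3] rot [-1.80e+02 -1.00e-01  9.87e+01] gap 85.3 grip 0.0 j6 -81
shift [2.361 1.581 0.238] turn [-0.    -0.002 -0.004]
```

```bash
python3 -m jog '.39 .26 .04 0 0 0 -1; .39 .26 .04 0 0 0 -1; .39 .26 .04 0 0 0 -1; .39 .26 .04 0 0 0 -1; .4 .27 .04 0 0 0 -1' >/dev/null
python3 -m jog '.4 .27 .04 0 0 0 -1; 0 0 0 0 0 0 -1; 0 0 0 0 0 0 -1' | head -2
python3 to.py 354.3 -294.5 208 99
python3 - <<'E'
from bench import *
import cv2,numpy as np
d=snapshot('wrist');cv2.imwrite('pics/w1.png',d['img'][:,:,::-1]);np.save('pics/w1.npy',d,allow_pickle=True)
E
```

```text
time: 2.28
tool_pos: [354.3, -295.3, 301.3]
t 2.27 pos [ 354.3 -295.3  301.3] rot [1.80e+02 1.00e-01 9.87e+01] gap 85.3 grip 0.0 j6 -55
shift [0.009 0.001 0.933] turn [ 0.     0.001 -0.005]
```

View pics/w1.png

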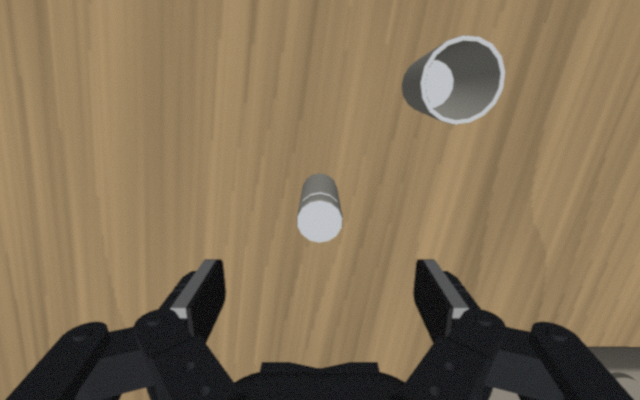

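The wrist view shows the small jar's lid at (320,222), centred between the fingers. The open pot at (463,80) is clear. I'll check the lid's position with the wrist calibration.

```bash
python3 - <<'E'
from h import *
w=load('w1');t=load('top0')
print(at(w,320,222,75),at(w,463,80,66))
print(tri(ray(w,320,222),ray(t,451.3,258.1)))
E
python3 -m jog '0 0 .23 0 0 0 -1; 0 0 .23 0 0 0 -1; 0 0 .23 0 0 0 -1; 0 0 .23 0 0 0 -1; 0 0 0 0 0 0 -1' 30; python3 to.py 354.3 -294.5 208 99
```

```text
[ 354.57320533 -295.17397901   75.        ] [ 424.34783027 -197.67719379   66.        ]
(array([ 354.17782798, -292.48814787,   81.75197042]), np.float64(0.04065540568622088))
time: 2.95
tool_pos: [352.9, -295.3, 207.1]
tcp_rot: [-179.9, -0.2, 98.6]
ft_force: [0.0, 0.2, -0.2]
finger_gap: 85.3
grip_force: 0.0
t 2.95 pos [ 352.9 -295.3  207.1] rot [-179.9   -0.2   98.6] gap 85.3 grip 0.0 j6 -55
shift [ 0.006  0.015 -0.009] turn [-0.002 -0.003 -0.006]
```

```bash
python3 -m jog '0 0 0 0 0 0 1; 0 0 0 0 0 0 1; 0 0 0 0 0 0 1; 0 0 0 0 0 0 1; 0 0 0 0 0 0 1' 30|tail -2
python3 -m jog '0 0 0 0 0 0 1; 0 0 0 0 0 0 1; 0 0 0 0 0 0 1' 30|tail -2
python3 -m jog '0 0 -.2 0 0 0 1; 0 0 -.25 0 0 0 1; 0 0 -.25 0 0 0 1; 0 0 -.25 0 0 0 1; 0 0 0 0 0 0 1' 30;python3 to.py 628 74 305 99
```

```text
finger_gap: 29.5
grip_force: 29.5
finger_gap: 29.4
grip_force: 29.5
time: 4.58
tool_pos: [354.8, -295.6, 305.8]
tcp_rot: [179.9, 0.2, 98.8]
ft_force: [-0.0, -0.4, -0.6]
finger_gap: 29.3
grip_force: 29.8
t 4.58 pos [ 354.8 -295.6  305.8] rot [179.9   0.2  98.8] gap 29.3 grip 29.8 j6 -55
shift [3.234 3.266 0.005] turn [ 0.002  0.003 -0.003]
```

```bash
python3 -m jog '.3 .3 0 0 0 0 1; .3 .3 0 0 0 0 1; .3 .3 0 0 0 0 1; .3 .3 0 0 0 0 1; .3 .3 0 0 0 0 1' |tail -1
python3 -m jog '.3 .3 0 0 0 0 1; .3 .3 0 0 0 0 1; .3 .3 0 0 0 0 1; .3 .3 0 0 0 0 1; .3 .3 0 0 0 0 1' |tail -1
python3 -m jog '.23 .27 0 0 0 0 1; 0 0 0 0 0 0 1; 0 0 0 0 0 0 1'|tail -1;python3 to.py 628 74 213 99
python3 - <<'E'
from bench import *
import cv2,numpy as np
d=snapshot('wrist');cv2.imwrite('pics/w2.png',d['img'][:,:,::-1]);np.save('pics/w2.npy',d,allow_pickle=True)
E
```

```text
grip_force: 29.8
grip_force: 29.8
grip_force: 30.0
t 6.2 pos [627.2  74.  302. ] rot [-179.9    0.    98.8] gap 29.1 grip 30.0 j6 -7
shift [-0.001  0.01   0.89 ] turn [-0.002  0.    -0.003]
```

View pics/w2.png

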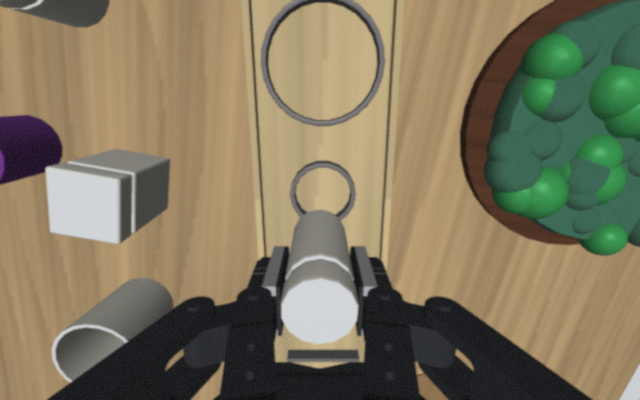

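The small jar is held upright above the row. The small ring is at about (323,191) and the large ring at about (323,61).

```bash
python3 - <<'E'
from h import *
w=load('w2')
print(at(w,323.5,191.5,17),at(w,323,62,17))
E
```

```text
[629.08280369  77.8636392   17.        ] [613.46890741 173.45872418  17.        ]
```

```bash
python3 -m jog '.01 .01 .2 0 0 0 1; 0 0 .2 0 0 0 1; 0 0 .2 0 0 0 1; 0 0 .2 0 0 0 1; 0 0 0 0 0 0 1'; python3 to.py 628.3 74.5 212 99
```

```text
time: 6.88
tool_pos: [627.4, 75.2, 220.5]
tcp_rot: [-179.7, -0.0, 98.8]
ft_force: [-0.4, -1.0, -0.7]
finger_gap: 29.0
grip_force: 30.0
t 6.88 pos [627.4  75.2 220.5] rot [-179.7   -0.    98.8] gap 29.0 grip 30.0 j6 -7
shift [-0.009  0.008  0.085] turn [-0.005 -0.001 -0.003]
```

```bash
python3 -m jog '0 0.01 .04 0 0 0 1; 0 0 .03 0 0 0 1; 0 0 .01 0 0 0 1; 0 0 0.005 0 0 0 1'; python3 to.py 628.3 74.5 212 99
```

```text
time: 7.38
tool_pos: [629.8, 75.5, 215.5]
tcp_rot: [180.0, 0.0, 98.8]
ft_force: [-1.0, -0.3, -0.5]
finger_gap: 29.3
grip_force: 30.0
t 7.38 pos [629.8  75.5 215.5] rot [180.    0.   98.8] gap 29.3 grip 30.0 j6 -7
shift [-0.008 -0.017  0.035] turn [ 0.001  0.    -0.003]
```

```bash
for i in 1; do python3 -m jog '0 0 .015 0 0 0 1; 0 0 0 0 0 0 1'|sed -n 2,4p; python3 -m jog '0 0 .015 0 0 0 1; 0 0 0 0 0 0 1'|sed -n 2,4p; done
```

```text
tool_pos: [629.9, 75.5, 214.7]
tcp_rot: [180.0, 0.0, 98.8]
ft_force: [-3.0, -0.1, 5.0]
tool_pos: [630.0, 75.6, 214.7]
tcp_rot: [179.9, 0.0, 98.8]
ft_force: [-8.3, -1.6, 15.6]
```

```bash
python3 -m jog '0 0 -.02 0 0 0 .5; 0 0 0 0 0 0 0; 0 0 0 0 0 0 -.5; 0 0 0 0 0 0 -1; 0 0 0 0 0 0 -1' |tail -2
python3 -m jog '0 0 -.1 0 0 0 -1; 0 0 -.2 0 0 0 -1; 0 0 -.3 0 0 0 -1; 0 0 -.3 0 0 0 -1; 0 0 0 0 0 0 -1' ; python3 to.py 475.7 60 300 90
```

```text
finger_gap: 85.0
grip_force: 0.0
time: 9.12
tool_pos: [631.2, 75.6, 309.9]
tcp_rot: [179.5, 0.1, 98.8]
ft_force: [0.6, -0.1, 0.3]
finger_gap: 85.2
grip_force: 0.0
t 9.12 pos [631.2  75.6 309.9] rot [1.795e+02 1.000e-01 9.880e+01] gap 85.2 grip 0.0 j6 -7
shift [ 0.084 -1.562  0.086] turn [0.008 0.    0.147]
```

```bash
python3 -m jog '.02 -.4 0 0 0 0 -1; .02 -.4 0 0 0 0 -1; .02 -.4 .04 0 0 0 -1; .02 -.36 .04 0 0 0 -1; 0 0 0 0.008 0 .147 -1' |tail -1
python3 -m jog '0 0 0 0 0 0 -1; 0 0 0 0 0 0 -1' |tail -1; python3 to.py 475.7 60 207 90
python3 - <<'E'
from bench import *
import cv2,numpy as np
d=snapshot('wrist');cv2.imwrite('pics/w3.png',d['img'][:,:,::-1]);np.save('pics/w3.npy',d,allow_pickle=True)
t=snapshot('top');s=snapshot('side')
a=cv2.resize(d['img'],(480,300));b=cv2.resize(s['img'][150:370,180:450],(320,300))
cv2.imwrite('pics/m3.png',np.hstack([a,b])[:,:,::-1])
E
```

```text
grip_force: 0.0
grip_force: 0.0
t 10.0 pos [474.7  59.5 296.6] rot [-179.6    0.    90.2] gap 85.4 grip 0.0 j6 1
shift [0.005 0.017 0.896] turn [-0.007  0.001  0.003]
```

View pics/m3.png

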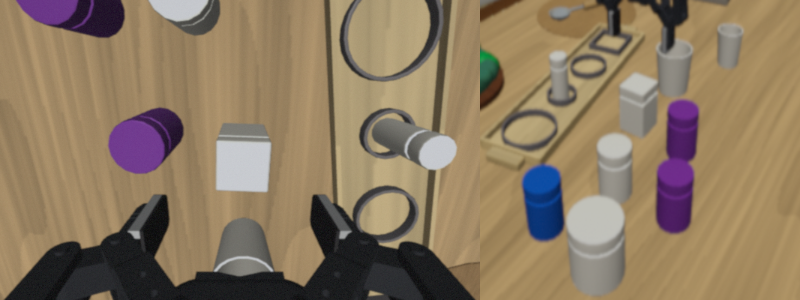

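The small jar stands inside its ring. The tin's lid is at about (324,220) in full wrist pixels, square to the fingers and centred between them.

```bash
python3 -m jog '0 .01 .22 0 0 0 -1; 0 0 .22 0 0 0 -1; 0 0 .22 0 0 0 -1; 0 0 .22 0 0 0 -1; 0 0 0 0 0 0 1' 40; 
python3 -m jog '0 0 0 0 0 0 1; 0 0 0 0 0 0 1; 0 0 0 0 0 0 1; 0 0 0 0 0 0 1; 0 0 0 0 0 0 1' 40|tail -2
python3 to.py 475.7 60 207 90
python3 -m jog '0 0 -.2 0 0 0 1; 0 0 -.25 0 0 0 1; 0 0 -.25 0 0 0 1; 0 0 -.25 0 0 0 1; 0 0 0 0 0 -.15 1'|tail -2;python3 -m jog '0 0 0 0 0 0 1' |tail -1;python3 to.py 660 -123 300 99
```

```text
time: 10.78
tool_pos: [473.6, 59.4, 206.3]
tcp_rot: [-179.3, 0.0, 90.0]
ft_force: [-0.3, -0.2, 0.1]
finger_gap: 69.5
grip_force: 0.0
finger_gap: 45.3
grip_force: 41.7
t 11.4 pos [475.3  59.5 209.5] rot [-179.7    0.    90. ] gap 45.3 grip 41.7 j6 1
shift [0.005 0.005 0.025] turn [-0.006  0.001 -0.   ]
finger_gap: 45.8
grip_force: 41.2
grip_force: 41.2
t 12.15 pos [475.3  59.5 303.4] rot [-179.5   -0.    98.9] gap 45.7 grip 41.2 j6 -8
shift [-2.09   1.541  0.02 ] turn [-0.008 -0.001 -0.001]
```

```bash
python3 -m jog '-.3 .22 0 0 0 0 1; -.3 .22 0 0 0 0 1; -.3 .22 0 0 0 0 1; -.3 .22 0 0 0 0 1; -.3 .22 0 0 0 0 1' |tail -1
python3 -m jog '-.3 .22 0 0 0 0 1; -.29 .22 0 0 0 0 1; 0 0 0 0 0 0 1; 0 0 .2 0 0 0 1; 0 0 .2 0 0 0 1' |tail -1
python3 -m jog '0 0 .2 0 0 0 1; 0 0 .1 0 0 0 1; 0 0 0 0 0 0 1' |tail -1;python3 to.py 660 -123 213 99
python3 - <<'E'
from bench import *
import cv2,numpy as np
d=snapshot('wrist');cv2.imwrite('pics/w4.png',d['img'][:,:,::-1])
E
```

```text
grip_force: 41.3
grip_force: 41.4
grip_force: 41.4
t 13.78 pos [ 658.9 -122.6  230.3] rot [-1.794e+02 -1.000e-01  9.900e+01] gap 45.7 grip 41.4 j6 -24
shift [-0.006  0.012  0.173] turn [-0.01  -0.002 -0.   ]
```

View pics/w4.png

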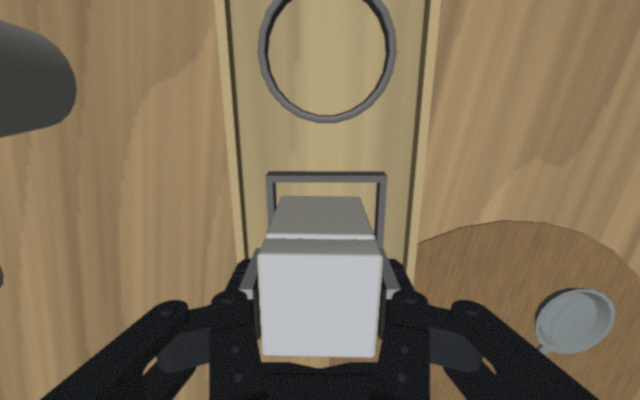

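The frame's centre is at column 327 and the tin's at about 321, so the tin needs to go about 3 mm along +y of the tool. The tool also leans about 0.6°, which I'll take out.

```bash
python3 -m jog '0 .02 0 -.01 0 0 1; 0 0 .06 0 0 0 1; 0 0 .05 0 0 0 1; 0 0 0 0 0 0 1'|sed -n 2,4p; python3 to.py 661 -123 213 99
```

```text
tool_pos: [661.1, -122.5, 219.8]
tcp_rot: [180.0, -0.1, 99.0]
ft_force: [-0.8, -0.2, -0.5]
t 14.32 pos [ 661.1 -122.5  219.8] rot [ 1.8e+02 -1.0e-01  9.9e+01] gap 45.2 grip 41.4 j6 -24
shift [-0.005 -0.002  0.068] turn [ 0.001 -0.001 -0.   ]
```

```bash
python3 -m jog '0 0 .03 0 0 0 1; 0 0 .015 0 0 0 1; 0 0 0 0 0 0 1'|sed -n 2,4p; python3 -m jog '0 0 .015 0 0 0 1; 0 0 0 0 0 0 1'|sed -n 2,4p
```

```text
tool_pos: [661.4, -122.6, 216.1]
tcp_rot: [179.9, -0.0, 99.0]
ft_force: [-0.4, -0.1, -0.9]
tool_pos: [661.5, -122.6, 214.8]
tcp_rot: [179.9, -0.0, 99.0]
ft_force: [0.5, -0.6, -1.2]
```

```bash
python3 -m jog '0 0 .015 0 0 0 1; 0 0 0 0 0 0 1'|sed -n 2,4p; python3 -m jog '0 0 .012 0 0 0 1; 0 0 0 0 0 0 1'|sed -n 2,4p
```

```text
tool_pos: [661.7, -122.6, 214.6]
tcp_rot: [179.9, -0.0, 99.0]
ft_force: [-3.3, 0.4, 8.5]
tool_pos: [661.9, -122.7, 214.6]
tcp_rot: [179.8, 0.0, 99.0]
ft_force: [-5.9, 1.5, 14.2]
```

```bash
python3 -m jog '0 0 -.02 0 0 0 0; 0 0 0 0 0 0 -.5; 0 0 0 0 0 0 -1; 0 0 0 0 0 0 -1; 0 0 -.1 0 0 0 -1' |tail -2
python3 -m jog '0 0 -.2 0 0 0 -1; 0 0 -.3 0 0 0 -1; 0 0 -.3 0 0 0 -1; 0 0 0 0 0 0 -1' |tail -1; python3 to.py 429.5 194 300 99
```

```text
finger_gap: 85.0
grip_force: 0.0
grip_force: 0.0
t 16.57 pos [ 662.8 -123.   310.1] rot [179.4   0.2  99. ] gap 85.5 grip 0.0 j6 -24
shift [ 3.496 -1.81   0.073] turn [ 0.01   0.003 -0.   ]
```

```bash
python3 -m jog '.39 -.2 0 0 0 0 -1; .39 -.2 0 0 0 0 -1; .39 -.2 0 0 0 0 -1; .39 -.2 0 0 0 0 -1; .39 -.2 0 .01 0 0 -1' |tail -1
python3 -m jog '.39 -.2 0.02 0 0 0 -1; .39 -.2 0.02 0 0 0 -1; .39 -.2 0.02 0 0 0 -1; .37 -.21 0 0 0 0 -.65; 0 0 0 0 0 0 -.65' |tail -1
python3 -m jog '0 0 0 0 0 0 -.65;0 0 0 0 0 0 -.65'|tail -1; python3 to.py 429.5 194 206 99
python3 - <<'E'
from bench import *
import cv2,numpy as np
d=snapshot('wrist');s=snapshot('side');np.save('pics/w5.npy',d,allow_pickle=True)
a=cv2.resize(d['img'],(480,300));b=cv2.resize(s['img'][150:370,180:450],(320,300))
cv2.imwrite('pics/m5.png',np.hstack([a,b])[:,:,::-1])
E
```

```text
grip_force: 0.0
grip_force: 0.0
grip_force: 0.0
t 18.07 pos [428.6 193.1 298.9] rot [-179.5   -0.    98.9] gap 70.5 grip 0.0 j6 9
shift [0.007 0.018 0.928] turn [-0.008 -0.    -0.001]
```

View pics/m5.png

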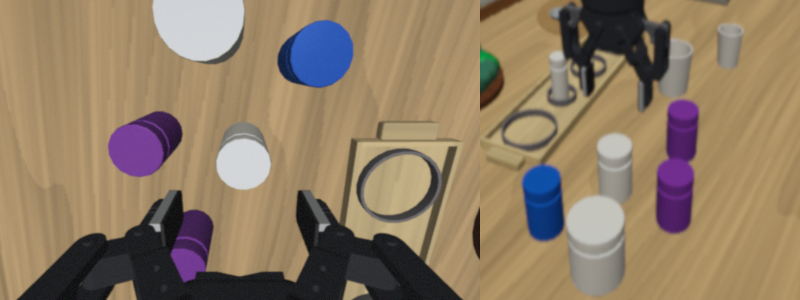

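The medium white jar's lid is at about (324,216) in full wrist pixels, between the fingers. The purple jars are on the left and the blue one is above it; all are clear.

```bash
python3 -m jog '0 .02 .23 0 0 0 -.65; 0 0 .23 0 0 0 -.65; 0 0 .23 0 0 0 -.65; 0 0 .22 0 0 0 -.65; 0 0 0 0 0 0 1' 40|sed -n 2,4p 
python3 -m jog '0 0 0 0 0 0 1; 0 0 0 0 0 0 1; 0 0 0 0 0 0 1; 0 0 0 0 0 0 1; 0 0 0 0 0 0 1' 40|tail -2
python3 to.py 429.5 194 207 99
python3 -m jog '0 0 -.2 0 0 0 1; 0 0 -.25 0 0 0 1; 0 0 -.25 0 0 0 1; 0 0 -.25 0 0 0 1; 0 0 0 0 0 0 1'|tail -2;python3 to.py 645 -24 300 99
```

```text
tool_pos: [428.5, 193.2, 205.9]
tcp_rot: [-179.3, 0.0, 98.9]
ft_force: [-0.1, 0.2, -0.1]
finger_gap: 46.9
grip_force: 41.2
t 19.43 pos [429.2 194.1 207.8] rot [-179.5   -0.    99. ] gap 46.9 grip 41.2 j6 9
shift [-0.001  0.003  0.008] turn [-0.008 -0.001 -0.   ]
finger_gap: 47.1
grip_force: 41.5
t 20.05 pos [430.9 194.4 304.9] rot [-1.798e+02 -1.000e-01  9.900e+01] gap 47.1 grip 41.5 j6 9
shift [-2.492  1.774  0.038] turn [-0.004 -0.001 -0.   ]
```

```bash
python3 -m jog '-.31 .22 0 0 0 0 1; -.31 .22 0 0 0 0 1; -.31 .22 0 0 0 0 1; -.31 .22 0 0 0 0 1; -.31 .22 0 0 0 0 1' |tail -1
python3 -m jog '-.31 .22 0 0 0 0 1; -.31 .22 0 0 0 0 1; -.32 .23 0 0 0 0 1; 0 0 0 0 0 0 1; 0 0 .2 0 0 0 1' |tail -1
python3 -m jog '0 0 .2 0 0 0 1; 0 0 .2 0 0 0 1; 0 0 .12 0 0 0 1; 0 0 0 0 0 0 1' |tail -1;python3 to.py 645 -24 213 99
python3 - <<'E'
from bench import *
import cv2,numpy as np
d=snapshot('wrist');cv2.imwrite('pics/w6.png',d['img'][:,:,::-1])
E
```

```text
grip_force: 41.6
grip_force: 41.8
grip_force: 41.8
t 21.8 pos [642.4 -24.  227.3] rot [-1.794e+02 -1.000e-01  9.900e+01] gap 47.2 grip 41.8 j6 -16
shift [-0.004  0.028  0.143] turn [-0.011 -0.001 -0.   ]
```

View pics/w6.png

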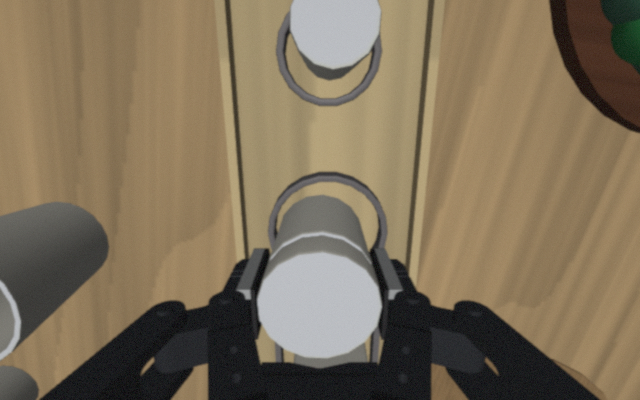

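The medium ring's centre is at column 327 and the jar's at 320, the same lean as with the tin. I apply the same correction.

```bash
python3 -m jog '0 .025 0 -.01 0 0 1; 0 0 .05 0 0 0 1; 0 0 .04 0 0 0 1; 0 0 0 0 0 0 1'|sed -n 2,4p; python3 -m jog '0 0 .02 0 0 0 1; 0 0 0 0 0 0 1'|sed -n 2,4p;  python3 -m jog '0 0 .012 0 0 0 1; 0 0 0 0 0 0 1'|sed -n 2,4p
```

```text
tool_pos: [645.3, -23.8, 219.4]
tcp_rot: [179.9, -0.1, 99.0]
ft_force: [-0.3, -1.4, -1.1]
tool_pos: [645.5, -23.9, 217.9]
tcp_rot: [179.9, -0.0, 99.0]
ft_force: [0.1, -0.1, -0.9]
tool_pos: [645.6, -23.9, 216.8]
tcp_rot: [179.9, -0.0, 99.0]
ft_force: [0.8, 0.1, -1.1]
```

```bash
python3 -m jog '0 0 .02 0 0 0 1; 0 0 0 0 0 0 1'|sed -n 2,4p; python3 -m jog '0 0 .012 0 0 0 1; 0 0 0 0 0 0 1'|sed -n 2,4p;  python3 -m jog '0 0 .012 0 0 0 1; 0 0 0 0 0 0 1'|sed -n 2,4p
```

```text
tool_pos: [645.5, -23.8, 214.6]
tcp_rot: [179.9, -0.0, 99.0]
ft_force: [0.6, 0.2, -1.1]
tool_pos: [645.6, -23.9, 213.5]
tcp_rot: [179.9, -0.0, 99.0]
ft_force: [-0.4, 0.4, -1.1]
tool_pos: [645.7, -23.8, 212.5]
tcp_rot: [179.9, -0.0, 99.0]
ft_force: [-0.0, 0.2, -0.8]
```

```bash
python3 -m jog '0 0 .012 0 0 0 1; 0 0 0 0 0 0 1'|sed -n 2,4p; python3 -m jog '0 0 .01 0 0 0 1; 0 0 0 0 0 0 1'|sed -n 2,4p
```

```text
tool_pos: [645.8, -23.9, 212.4]
tcp_rot: [179.9, -0.0, 99.0]
ft_force: [-3.8, 1.0, 7.8]
tool_pos: [645.8, -23.9, 212.3]
tcp_rot: [179.9, -0.0, 99.0]
ft_force: [-7.4, 0.4, 13.7]
```

```bash
python3 -m jog '0 0 -.02 0 0 0 0; 0 0 0 0 0 0 -.5; 0 0 0 0 0 0 -1; 0 0 0 0 0 0 -1; 0 0 -.1 0 0 0 -1' |tail -2
python3 -m jog '0 0 -.2 0 0 0 -1; 0 0 -.3 0 0 0 -1; 0 0 -.3 0 0 0 -1; 0 0 0 0 0 0 -1' |tail -1; python3 to.py 380 305 300 99
```

```text
finger_gap: 85.5
grip_force: 0.0
grip_force: 0.0
t 25.23 pos [647.  -24.1 308. ] rot [1.794e+02 1.000e-01 9.900e+01] gap 85.3 grip 0.0 j6 -16
shift [ 3.668 -2.124  0.053] turn [ 0.01   0.002 -0.   ]
```

```bash
python3 -m jog '.37 -.21 0 0 0 0 -1; .37 -.21 0 0 0 0 -1; .37 -.21 0 0 0 0 -1; .37 -.21 0 0 0 0 -1; .37 -.21 0 .01 0 0 -1' |tail -1
python3 -m jog '.37 -.21 0 0 0 0 -1; .37 -.21 0.02 0 0 0 -1; .37 -.21 0.02 0 0 0 -1; .37 -.21 .01 0 0 0 -1; .34 -.22 0 0 0 0 -1' |tail -1
python3 -m jog '0 0 0 0 0 0 -1;0 0 0 0 0 0 -1'|tail -1; python3 to.py 380 304.7 207 99
python3 - <<'E'
from bench import *
import cv2,numpy as np
d=snapshot('wrist');s=snapshot('side');np.save('pics/w7.npy',d,allow_pickle=True)
a=cv2.resize(d['img'],(480,300));b=cv2.resize(s['img'][150:370,180:450],(320,300))
cv2.imwrite('pics/m7.png',np.hstack([a,b])[:,:,::-1])
E
```

```text
grip_force: 0.0
grip_force: 0.0
grip_force: 0.0
t 26.73 pos [379.8 305.5 298.3] rot [-179.5   -0.    99. ] gap 85.6 grip 0.0 j6 24
shift [-0.008  0.008  0.913] turn [-0.008 -0.     0.   ]
```

View pics/m7.png

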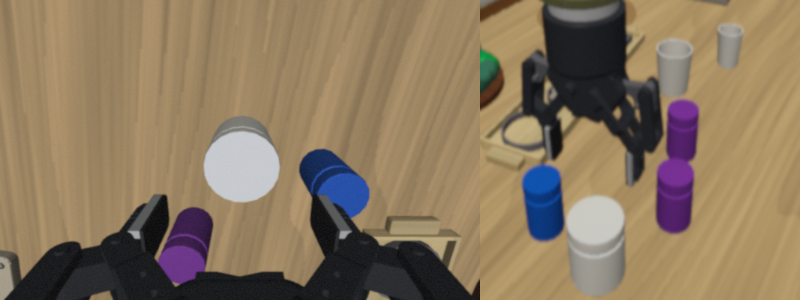

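The large jar's lid is at about (322,221) in full wrist pixels, centred between the fingers. The blue jar lies about 14 mm clear of the right finger.

```bash
python3 -m jog '-.01 .01 .23 -.005 0 0 -1; 0 0 .23 0 0 0 -1; 0 0 .23 0 0 0 -1; 0 0 .21 0 0 0 -1; 0 0 0 0 0 0 -1' 60|sed -n 2,4p 
python3 -m jog '0 0 0 0 0 0 1; 0 0 0 0 0 0 1; 0 0 0 0 0 0 1; 0 0 0 0 0 0 1; 0 0 0 0 0 0 1' 60|tail -2
python3 to.py 380 304.7 207 99
python3 -m jog '0 0 -.2 0 0 0 1; 0 0 -.25 0 0 0 1; 0 0 -.25 0 0 0 1; 0 0 -.25 0 0 0 1; 0 0 0 0 0 0 1'|tail -2;python3 to.py 613.5 173.5 300 99
```

```text
tool_pos: [380.1, 303.5, 206.4]
tcp_rot: [-179.6, 0.1, 98.9]
ft_force: [-0.0, 0.3, 0.4]
finger_gap: 64.6
grip_force: 67.1
t 28.07 pos [381.2 305.1 209.6] rot [-1.8e+02 -1.0e-01  9.9e+01] gap 64.6 grip 67.1 j6 24
shift [-0.002 -0.013  0.026] turn [-0.001 -0.001 -0.   ]
finger_gap: 64.7
grip_force: 67.0
t 28.7 pos [381.4 305.2 305.2] rot [ 1.8e+02 -1.0e-01  9.9e+01] gap 64.7 grip 67.0 j6 24
shift [-1.664  2.087  0.05 ] turn [ 0.001 -0.002 -0.   ]
```

```bash
python3 -m jog '-.2 .26 0 0 0 0 1; -.2 .26 0 0 0 0 1; -.2 .26 0 0 0 0 1; -.2 .26 0 0 0 0 1; -.2 .26 0 0 0 0 1' |tail -1
python3 -m jog '-.22 .26 0 0 0 0 1; -.22 .26 0 0 0 0 1; -.22 .26 0 0 0 0 1; 0 0 0 0 0 0 1; 0 0 .2 0 0 0 1' |tail -1
python3 -m jog '0 0 .2 0 0 0 1; 0 0 .2 0 0 0 1; 0 0 .12 0 0 0 1; 0 0 0 0 0 0 1' |tail -1;python3 to.py 613.5 173.5 214 99
python3 - <<'E'
from bench import *
import cv2,numpy as np
d=snapshot('wrist');cv2.imwrite('pics/w8.png',d['img'][:,:,::-1])
E
```

```text
grip_force: 67.2
grip_force: 67.6
grip_force: 67.6
t 30.45 pos [611.1 173.3 228.6] rot [-179.7   -0.    99. ] gap 64.7 grip 67.6 j6 2
shift [-0.002  0.025  0.146] turn [-0.006 -0.001  0.   ]
```

View pics/w8.png

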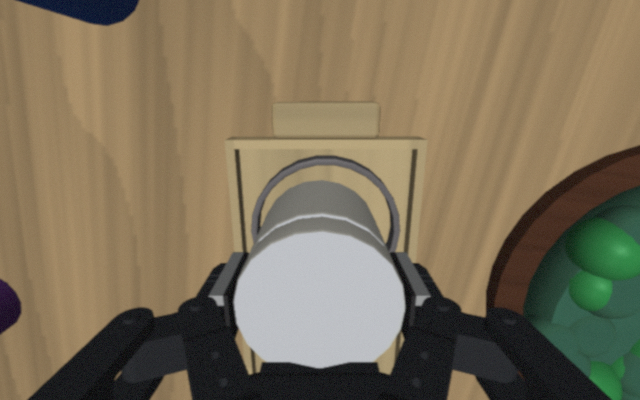

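The large ring's centre is at column 326 and the jar's at 320. I apply the same small correction, then lower.

```bash
python3 -m jog '0 .025 0 -.006 0 0 1; 0 0 .05 0 0 0 1; 0 0 .04 0 0 0 1; 0 0 .02 0 0 0 1; 0 0 0 0 0 0 1'|sed -n 2,4p; python3 -m jog '0 0 .015 0 0 0 1; 0 0 0 0 0 0 1'|sed -n 2,4p;  python3 -m jog '0 0 .012 0 0 0 1; 0 0 0 0 0 0 1'|sed -n 2,4p
```

```text
tool_pos: [614.2, 173.7, 219.0]
tcp_rot: [179.9, -0.0, 99.0]
ft_force: [0.5, 0.5, -2.2]
tool_pos: [614.4, 173.7, 217.9]
tcp_rot: [179.8, -0.0, 99.0]
ft_force: [0.1, -0.5, -2.8]
tool_pos: [614.3, 173.7, 216.6]
tcp_rot: [179.8, -0.0, 99.0]
ft_force: [0.8, -0.1, -1.8]
```

```bash
python3 -m jog '0 0 .015 0 0 0 1; 0 0 0 0 0 0 1'|sed -n 2,4p; python3 -m jog '0 0 .012 0 0 0 1; 0 0 0 0 0 0 1'|sed -n 2,4p
```

```text
tool_pos: [614.3, 173.7, 215.0]
tcp_rot: [179.8, -0.0, 99.0]
ft_force: [0.1, -0.1, -1.7]
tool_pos: [614.4, 173.7, 214.7]
tcp_rot: [179.8, -0.0, 99.0]
ft_force: [-2.4, -1.3, 5.6]
```

Contact with the floor at the expected height. Next I release, rise, move away toward the robot and check.

```bash
python3 -m jog '0 0 -.005 0 0 0 0; 0 0 0 0 0 0 -.7; 0 0 0 0 0 0 -1; 0 0 0 0 0 0 -1; 0 0 -.1 0 0 0 -1' |tail -2
python3 -m jog '0 0 -.2 0 0 0 -1; 0 0 -.3 0 0 0 -1; 0 0 -.4 0 0 0 -1; 0 -.5 -.3 0 0 0 -1;  0 -.5 -.3 0 0 0 -1' |tail -1
python3 -m jog '0 -.4 0 0 0 0 -1; 0 -.4 0 0 0 0 -1; 0 -.3 0 0 0 0 -1; 0 0 0 0 0 0 -1;  0 0 0 0 0 0 -1'
python3 - <<'E'
from bench import *
import cv2,numpy as np
d=snapshot('top');s=snapshot('side')
np.save('pics/t9.npy',d,allow_pickle=True);cv2.imwrite('pics/t9.png',d['img'][:,:,::-1])
a=cv2.resize(d['img'][100:290,190:440],(460,350),interpolation=2);b=cv2.resize(s['img'][140:310,180:420],(340,350),interpolation=2)
cv2.imwrite('pics/m9.png',np.hstack([a,b])[:,:,::-1])
E
```

```text
finger_gap: 85.4
grip_force: 0.0
grip_force: 0.0
time: 34.0
tool_pos: [406.9, 140.8, 375.3]
tcp_rot: [179.6, -0.0, 99.0]
ft_force: [-0.1, -0.2, 0.0]
finger_gap: 85.5
grip_force: 0.0
```

View pics/m9.png

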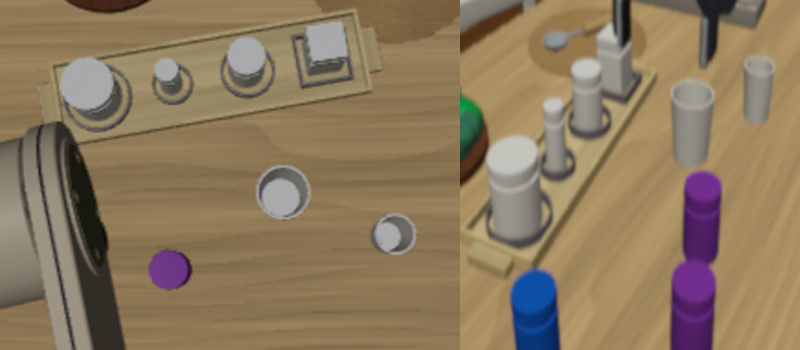

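All four stand in their holders, with lids in the crop at (87,84), (167,70), (246,57) and (325,43). Both pots are unmoved. A quick numeric check follows.

```bash
python3 - <<'E'
from h import *
t=load('t9')
for n,q,z,h in(('L',(87,84),79,(612.5,173.3)),('S',(167,70),81,(628.3,74)),('M',(246,57),77,(644,-24.3)),('T',(325.5,43),79,(659.5,-122.8)),('pL',(284,192),74,(477.7,-63.3)),('pS',(394,234),66,(425,-197.4))):
    X=at(t,q[0]*250/460+189.7,q[1]*190/350+99.7,z)[:2];print(n,X.round(1),np.round(X-h,1))
E
```

```text
L [613.9 173.7] [1.4 0.4]
S [628.8  75.4] [0.5 1.4]
M [644.1 -21.4] [0.1 2.9]
T [ 659.1 -119.1] [-0.4  3.7]
pL [477.2 -64. ] [-0.5 -0.7]
pS [ 424.6 -195.9] [-0.4  1.5]
```

All pieces are within 4 mm of their holder centres, so I hand in.

```bash
python3 -c "
from bench import *
print(hand_in())"
```

```text
the job is handed in; nothing more can be done
None
```

The job is handed in: the three jars and the tin stand in their own holders, each measured within 4 mm of centre by the top camera, and both open pots are where they were; the judge's result was not shown.

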